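# Slide the dome-camera carrier into its notches and lock it

### The job

With the fingertips, push the white carrier board along its rails until you feel it drop down flat into the locating notches, then push the red catch by its pin all the way round so that it lies across the seated board. Only push: do not lift or tip the carrier, and leave the loose dome, lens and ring where they are.

Things in the scene. Friction and masses are not known exactly. Their poses are not given: they have to be found in the camera images.
- rig: Fixed rig: grey base plate (x -180 to 90, y +-125, 10 mm thick), two aluminium rails 16 mm wide (x -170 to 85, centres y +-55, tops 30 mm up) between blue guide walls (inner faces y +-76.5, tops 47 mm up). Origin at table height under the centre of the carrier's seated place. Its level x axis is the direction to slide; y left of that, z up.
- notch (a point): Centre of the four locating notches (table height, same point and axes as the rig's origin). Each rail has two notches 14 mm long, 6 mm deep, centred 55 mm before and 55 mm after this point along x. There is no end stop: only the notches' 6 mm far walls stop the feet.
- carrier: Loose white board 150 x 150 x 14 mm, 0.55 to 0.9 kg, riding on four feet (10 mm long, 8 mm tall, at x, y = +-55). Origin below its centre at the level of the feet's undersides; axes as the rig's. Starts at rig x -85 to -40 mm, 30 mm above the table; seated it lies flat at rig x 0 (+-2 mm play), 24 mm above the table. Slides with a few newtons, stops hard in the notches.
- carrier_base (a point): Top centre of the round white dome-camera base fixed on the carrier: 84 mm across at its foot, 18 mm to the carrier's +y side; it stands 22 mm (with its turntable and circuit board 32 mm) above the board's top.
- carrier_push (a point): Middle of the carrier's trailing edge face (150 mm wide, 14 mm tall, at carrier x -75 mm, a yellow line on top beside it): push here towards rig +x. 45 mm above the table at the start, 39 mm when seated; the face reaches 7 mm above and below. Behind and below it, between the rails, is free space down to the base plate's top (10 mm).
- catch (a joint): Angle of the red catch, a level bar 16 mm wide on a vertical pivot. At 0 it points along rig -x, beside the board; at 1.57 (its stop) along rig +y, across the seated board. Starts at 0 to 0.3, stays where left; its pin needs 1 to 2 N. The bar is 48.5 to 56.5 mm above the table: the seated board (top 46 mm) lies under it, the unseated one (top 52 mm) blocks it.
- catch_hinge (a point): On the catch's pivot axis, at half the bar's thickness, 52.5 mm above the table; at rig x = 30 mm, y = -112 mm.
- catch_pin (a point): Centre of the upright red pin by which the catch is pushed: 16 mm in diameter, 50 mm from the pivot axis near the bar's free end, standing from 56 to 84 mm above the table; this point is 70.5 mm above the table.
- dome: Loose white dome cover, 80 mm across, 50 mm tall, standing beside the rig; origin at the centre of its underside. To be left alone.
- lens: Loose black lens barrel, 40 mm across, 55 mm tall, standing beside the rig; origin at the centre of its underside. To be left alone.
- ring: Loose steel ring, 72 mm across, 14 mm tall, lying beside the rig; origin at the centre of its underside. To be left alone.

How it is judged:
On the way, in this order (a step that is already met when the one before it is completed fails the run):
1. the carrier lies flat in all four notches while the catch is still open (z of carrier in the frame of rig between 0.02 and 0.0262 m and x of carrier in the frame of rig between -0.005 and 0.005 m and angle between carrier's own z axis and vertical below 0.03 rad and value of joint catch below 0.6 rad), for 0.2 s.
2. the catch is swung across the seated carrier (z of carrier in the frame of rig between 0.02 and 0.0262 m and x of carrier in the frame of rig between -0.005 and 0.005 m and angle between carrier's own z axis and vertical below 0.03 rad and value of joint catch above 1.35 rad), for 0.2 s.
At the end, for the whole second after the job is handed in: The carrier lies at rest in the notches (feet within 2.2 mm of the notch floors, within 5 mm of the seated place along the rails, flat within 0.03 rad), the catch is turned beyond 1.35 rad across it, and dome, lens and ring are within 30 mm of where they stood (all of step 2 and linear speed of carrier below 0.02 m/s and distance of each of dome, lens, ring from where it was at the start of the episode below 0.03 m); the robot touches nothing.
It fails at once if the carrier is lifted off its rails (z of carrier in the frame of rig above 0.042 m).
It fails at once if the carrier is tipped (angle between carrier's own z axis and vertical above 0.15 rad).
It fails at once if a bystander is lifted (height (world z) of any of dome, lens, ring above 0.04 m).
It fails at once if a bystander is pushed away (distance of any of dome, lens, ring from where it was at the start of the episode above 0.03 m).
It also fails if it takes over 48 s, if anything falls off the work surface, if the arm or the gripper's body presses on something with over 40 N, if the wrist force passes 120 N, or if a joint passes its speed limit or range.

### The arm

A 6-joint arm with a two-finger parallel gripper is mounted at the origin on the work surface. World frame = base frame: x ahead of the robot, y to its left, z up, the work surface at z = 0. Lengths are in m, angles in rad, forces in N, time in s.
With the tool pointing down it reaches from about 0.325 to 0.775 m from the base axis. Payload 9.3 kg.
Tool frame: the origin (TCP) lies between the finger pads; the fingertips stand ahead of it and the grasp point (between the pads) lies 11 mm behind it (arm.nose_length is the z of the fingertips in the tool frame, in m); z points along the fingers, y is the line along which they close (so a half turn about z gives the same grasp; the last joint's range is limited). The gripper opens to 85 mm and grips with 20 to 120 N. Pads are 22 mm wide; open, the fingers measure 114 mm over their backs; the gripper's body (76 mm by 85 mm) begins 54 mm behind the grasp point. The pads swing forward as they close: fully open they stand 13 mm farther back than shut.
Start: joints at [-1.472, 0.259, 0.021, 1.334, 0, 1.418], TCP at [0.137, -0.533, 0.205] pointing down, gripper open.
Joint ranges: [-3.04, 3.04], [-0.91, 1.82], [-1.04, 1.36], [-1.92, 1.95], [-1.52, 1.45], [-3.14, 3.14]. Speed limits (rad/s): [2.22, 2.22, 2.79, 3.14, 3.14, 3.14].

### API

Orientations are given as a 3x3 rotation matrix whose columns are the frame's x, y, z axes.
In Python, from workcell import sensors, camera, camera_params, arm gives the robot as it stands.
- The arm moves only by the tool move_arm, never from a script. Its argument "targets" is a list of rows, each a list of 7 numbers: the opening, from 0 (shut) to 1 (fully open), then the shift along the tool's x, y, z as a fraction of full scale, then the turn, a rotation vector about the tool's x, y, z as a fraction of full scale. In form: [[hand, dx, dy, dz, ax, ay, az], ...]. A call has 1 to 12 rows; each row is the pose to reach, as a shift and turn from the pose commanded when the call began, along the tool's axes at that moment; what a row does not reach only later rows make up. Full scale, the value 1, is 120 mm for a shift and 90 degrees for a turn. A row lasts 1/10 s, in which the tool goes at most 50 mm and 8.59 degrees, less where a joint would pass 70% of its speed; a pose out of reach is approached as far as the arm can. A call with a number of a shift or a turn outside -1 to 1 is refused whole. A call with a gripper value outside its range is refused whole. The fingers move at their own pace and stop on an object; the grip force is fixed at half the most. Time passes only in rows, so rows that repeat a pose let the fingers close. It gives the time, the measured TCP pose, the force, the opening and the grip force at its end, in the units of the state.
- sensors.state(): the state, without advancing time (a new reading comes with each control period).
- camera(name): name is "scene" or "top"; returns the picture (420x560x3 uint8, blue, green, red); there is no depth.
- camera_params(name): a dict with "fx", "fy", "cx", "cy" (pixels), "dist_coeffs" ([k1, k2, p1, p2, k3] as OpenCV has them; the pictures are not rectified), "position" and "orientation" of the camera in the world. Camera axes: x right, y up, looking along -z (the intrinsics and any distortion apply to the point x, -y, -z); pixel columns grow to the right and rows downward; lengths in m; the calibration is good to about 2 mm. A picture is of the moment at which its call begins. camera_params takes no time and is no camera call.
- arm.finish_job(): hands the job in; it is judged then, once.
The state is a dict: "t": time; "joints": joint angles; "joint_vel": joint speeds; "joint_torque": joint torques, N m; "eef_pos": TCP position; "tool_rot": TCP orientation; "ft_force": force on the tool from outside, world axes, zero at the start; "wrist_torque": the same for the moment, N m; "finger_gap": finger opening in m; "grip_force": force on a finger pad.
Only numpy, scipy, OpenCV 4.12 (cv2) and the standard library are available. Lean on these libraries where they do the work, as an engineer would, in place of code of your own. Each camera call takes 0.05 s, during which the arm holds its last target. There are 200 camera calls.

## Working session

There is one attempt and no reset: what is moved stays moved. The work goes in short steps, Python scripts to look and compute and a tool call to move; the robot and the scene stay as the last step left them, time stands still between calls to the robot, and variables do not carry over. Pictures are saved under pics/ and viewed, at most 10 in all, crops included, and the job is handed in when it is done.

Besides the shell and the picture viewer there is one more tool, called after ">>>" by a JSON object that holds its "method" and its "body", one argument or row to a line. move_arm: Moves the arm, as the interface text tells. Its arguments: {"type":"object","properties":{"targets":{"type":"array"}},"required":["targets"]}

```bash
mkdir -p pics; cat > h.py <<'E'
import numpy as np,cv2
from workcell import sensors,camera,camera_params,arm
def ray(n,px):
    p=camera_params(n);K=np.array([[p['fx'],0,p['cx']],[0,p['fy'],p['cy']],[0,0,1.]])
    u=cv2.undistortPoints(np.array(px,float).reshape(-1,1,2),K,np.array(p['dist_coeffs'],float)).reshape(-1,2)
    d=np.c_[u[:,0],-u[:,1],-np.ones(len(u))]@np.array(p['orientation']).T
    return np.array(p['position']),d
def onz(n,px,z):
    o,d=ray(n,px);return o+d*((z-o[2])/d[:,2])[:,None]
E
python3 - <<'E'
from h import *
for n in('scene','top'):cv2.imwrite(f'pics/{n}0.png',camera(n));print(camera_params(n))
s=sensors.state();print(s['t'],s['eef_pos'],s['tool_rot'],s['ft_force'],arm.nose_length)
E
```

```text
{'fx': 424.9814285925183, 'fy': 424.9814285925183, 'cx': 279.805939444379, 'cy': 210.6708122228931, 'dist_coeffs': array([-0.07816255,  0.        ,  0.        ,  0.        ,  0.        ]), 'position': array([0.90664654, 0.48874916, 0.73279861]), 'orientation': array([[-0.81230649, -0.452604  ,  0.36784207],
       [ 0.58293999, -0.61014471,  0.53656724],
       [-0.01841559,  0.6502869 ,  0.75946548]])}
{'fx': 541.2362694131872, 'fy': 541.2362694131872, 'cx': 285.18963532340956, 'cy': 218.15042621463132, 'dist_coeffs': array([-0.1060565,  0.       ,  0.       ,  0.       ,  0.       ]), 'position': array([ 0.47281078, -0.00388701,  1.26353935]), 'orientation': array([[-0.01473191,  0.99458708, -0.10285671],
       [-0.99956262, -0.01728704, -0.02399452],
       [-0.02564273,  0.10245823,  0.99440674]])}
0.1 [ 0.13700435 -0.53237048  0.20411346] [[ 9.68469265e-01  2.49133048e-01 -8.09083892e-05]
 [ 2.49132957e-01 -9.68468516e-01  1.22617393e-03]
 [ 2.27123220e-04 -1.20766871e-03 -9.99999245e-01]] [-0.62364365 -0.82127527  0.42744018] 0.008
```

View pics/top0.png

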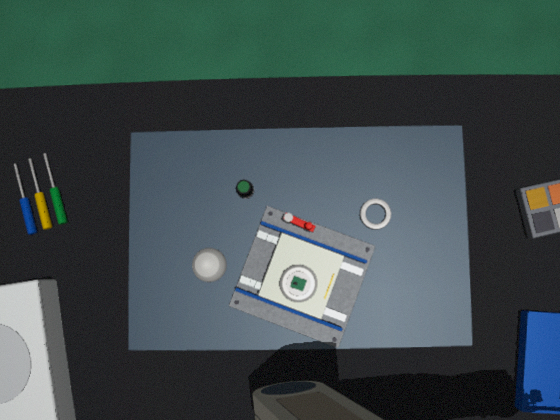

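View pics/scene0.png

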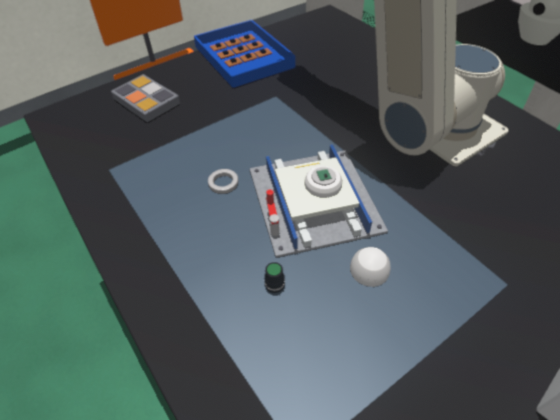

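The top view shows the rig at about (303,273). Rig +x points image left and up, the yellow trailing edge is at (330,287), and the catch pivot is at (288,217) with its pin at (309,227). The ring is at (375,214), lens at (244,188) and dome at (208,265). The scene view agrees.

```bash
python3 - <<'E'
from h import *
im=cv2.imread('pics/top0.png')
hsv=cv2.cvtColor(im,cv2.COLOR_BGR2HSV)
c=im[195:350,220:390];cv2.imwrite('pics/crop.png',cv2.resize(c,None,fx=3.8,fy=3.8,interpolation=cv2.INTER_CUBIC))
roi=np.zeros(im.shape[:2],np.uint8);roi[195:350,220:390]=255
def rects(lo,hi,z,name,amin=15):
    m=cv2.inRange(hsv,lo,hi)&roi
    for k in cv2.findContours(m,cv2.RETR_EXTERNAL,cv2.CHAIN_APPROX_NONE)[0]:
        if cv2.contourArea(k)<amin: continue
        w=onz('top',k.reshape(-1,2),z)[:,:2].astype(np.float32)
        r=cv2.minAreaRect(w*1000);print(name,cv2.contourArea(k),np.round(k.reshape(-1,2).mean(0)),np.round(r[0],1),np.round(r[1],1),round(r[2],1),np.round(cv2.boxPoints(r)).tolist())
rects((105,140,40),(125,255,255),.047,'wall')
rects((0,130,80),(8,255,255),.0705,'red')
rects((25,60,100),(35,255,255),.052,'yellow')
rects((0,0,175),(40,70,255),.052,'white',100)
E
```

```text
wall 248.0 [288. 309.] [395.9  22. ] [253.2   8.2] 68.4 [[345.0, -94.0], [353.0, -97.0], [446.0, 138.0], [439.0, 141.0]]
wall 223.0 [313. 242.] [543.8 -36.5] [251.8   7.1] 68.5 [[494.0, -152.0], [501.0, -155.0], [593.0, 79.0], [587.0, 82.0]]
red 138.0 [303. 224.] [584.1 -14. ] [52.8 17.6] 66.3 [[565.0, -35.0], [582.0, -42.0], [603.0, 7.0], [587.0, 14.0]]
white 4205.5 [299. 274.] [469.3  -8. ] [148.6 147.3] 68.4 [[374.0, -50.0], [511.0, -104.0], [565.0, 34.0], [428.0, 88.0]]
white 618.5 [376. 214.] [ 605.2 -178.1] [63.5 64.4] 43.6 [[560.0, -177.0], [604.0, -223.0], [650.0, -180.0], [606.0, -133.0]]
```

View pics/crop.png

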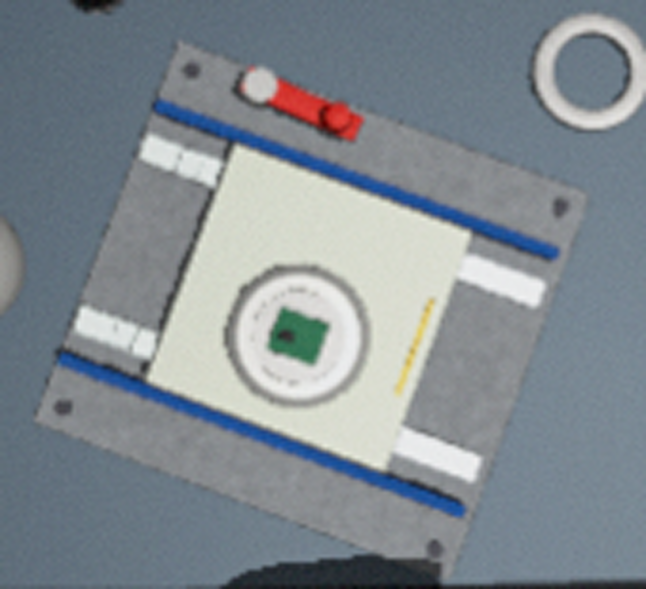

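```bash
python3 - <<'E'
from h import *
f=lambda x,y:(x/3.8+220-.4,y/3.8+195-.4)
P=onz('top',[f(180,42),f(586,192),f(36,422)],.010)*1000
C=onz('top',[f(260,85)],.06)*1000; N=onz('top',[f(340,113)],.084)*1000
a=np.radians(68.45);R=np.array([[np.cos(a),np.sin(a)],[-np.sin(a),np.cos(a)]])
w=np.array([469.9,-7.3])-R.T@[-42.5,0]
pc=(P[1]+P[2])[:2]/2-R.T@[-45,0]
pv=C[0,:2]-R.T@[30,-112]
print(P,'origin est walls',w,'plate',pc,'pivot',pv)
for O in(w,pc):
  r=lambda q:np.round(R@(np.array(q)-O),1)
  print('carrier',r([469.3,-8]),'pivot',r(C[0,:2]),'pin',r(N[0,:2]),'corners',[r(p[:2]) for p in P],'ring',r([605,-178]),'edge px')
E
```

```text
[[ 632.57123979   68.51999308   10.        ]
 [ 536.14089132 -177.88008395   10.        ]
 [ 401.89942503  158.77300022   10.        ]] origin est walls [485.51080376  32.2291387 ] plate [485.54924451  32.30084029] pivot [484.65594377  32.01741495]
carrier [-43.4   0.3] pivot [  29.5 -111.3] pin [ -20.7 -110.1] corners [array([  87.8, -123.5]), array([-176.8, -124.3]), array([ 87. , 124.2])] ring [-151.6 -188.4] edge px
carrier [-43.5   0.3] pivot [  29.4 -111.3] pin [ -20.8 -110.1] corners [array([  87.7, -123.4]), array([-176.9, -124.3]), array([ 86.9, 124.3])] ring [-151.7 -188.3] edge px
```

>>> {"method": "move_arm", "body": {
  "targets": [
    [0,0.4,-0.35,0,0,0,0],
    [0,0.82,-0.714,0,0,0,0],
    [0,0.82,-0.714,0,0,0,0]
  ]
}}

```text
t: 0.4
eef_pos: [0.2119, -0.4225, 0.2044]
tool_rot: [[0.968, 0.249, 0.0], [0.249, -0.968, 0.001], [0.0, -0.001, -1.0]]
ft_force: [-0.7, -0.5, 1.1]
finger_gap: 0.0439
grip_force: 0.0
```

>>> {"method": "move_arm", "body": {
  "targets": [
    [0,0.4,-0.35,0,0,0,0],
    [0,0.82,-0.714,0,0,0,0],
    [0,0.82,-0.714,0,0,0,0]
  ]
}}

```text
t: 0.7
eef_pos: [0.2858, -0.3149, 0.2046]
tool_rot: [[0.968, 0.25, 0.0], [0.25, -0.968, 0.001], [0.0, -0.001, -1.0]]
ft_force: [1.2, -0.0, 0.1]
finger_gap: 0.0003
grip_force: 0.0
```

>>> {"method": "move_arm", "body": {
  "targets": [
    [0,0.4,-0.35,0,0,0,0],
    [0,0.82,-0.714,0,0,0,0],
    [0,0.82,-0.714,0,0,0,0]
  ]
}}

```text
t: 1.0
eef_pos: [0.3597, -0.2075, 0.2047]
tool_rot: [[0.968, 0.25, 0.0], [0.25, -0.968, 0.001], [0.0, -0.0, -1.0]]
ft_force: [-0.2, -0.5, 0.9]
finger_gap: 0.0001
grip_force: 0.0
```

>>> {"method": "move_arm", "body": {
  "targets": [
    [0,0.2,-0.2,0,0,0,-0.09],
    [0,0.4,-0.4,0,0,0,-0.18],
    [0,0.6,-0.6,0,0,0,-0.27],
    [0,0.82,-0.714,0,0,0,-0.36],
    [0,0.82,-0.714,0,0,0,-0.45],
    [0,0.82,-0.714,0,0,0,-0.54],
    [0,0.82,-0.714,0,0,0,-0.6],
    [0,0.82,-0.714,0,0,0,-0.6],
    [0,0.82,-0.714,0,0,0,-0.6]
  ]
}}

```text
t: 1.9
eef_pos: [0.4327, -0.1027, 0.2045]
tool_rot: [[0.37, 0.929, -0.0], [0.929, -0.37, 0.0], [0.0, -0.0, -1.0]]
ft_force: [0.3, 0.0, -0.6]
finger_gap: -0.0002
grip_force: 0.0
```

>>> {"method": "move_arm", "body": {
  "targets": [
    [0,0,0,0.3,0,0,0],
    [0,0,0,0.6,0,0,0],
    [0,0,0,0.9,0,0,0],
    [0,0,0,0.9,0,0,0],
    [0,0,0,0.9,0,0,0]
  ]
}}

```text
t: 2.4
eef_pos: [0.4328, -0.1028, 0.0973]
tool_rot: [[0.369, 0.929, -0.001], [0.929, -0.369, 0.0], [0.0, -0.001, -1.0]]
ft_force: [1.7, -0.1, 1.2]
finger_gap: 0.0001
grip_force: 0.0
```

>>> {"method": "move_arm", "body": {
  "targets": [
    [0,0,0,0.15,0,0,0],
    [0,0,0,0.3,0,0,0],
    [0,0,0,0.45,0,0,0],
    [0,0,0,0.48,0,0,0],
    [0,0,0,0.48,0,0,0]
  ]
}}

```text
t: 2.9
eef_pos: [0.4336, -0.103, 0.0403]
tool_rot: [[0.368, 0.93, 0.001], [0.93, -0.368, -0.001], [-0.0, 0.001, -1.0]]
ft_force: [0.7, -0.2, 0.5]
finger_gap: 0.0001
grip_force: 0.0
```

```bash
python3 - <<'E'
from h import *
a=camera('top')[195:350,220:390];b=camera('scene')[130:270,220:420]
a=cv2.resize(a,(440,401));b=cv2.resize(b,(360,252))
o=np.zeros((401,800,3),np.uint8);o[:,:440]=a;o[:252,440:]=b;cv2.imwrite('pics/b.png',o)
E
```

```text
(no output)
```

View pics/b.png

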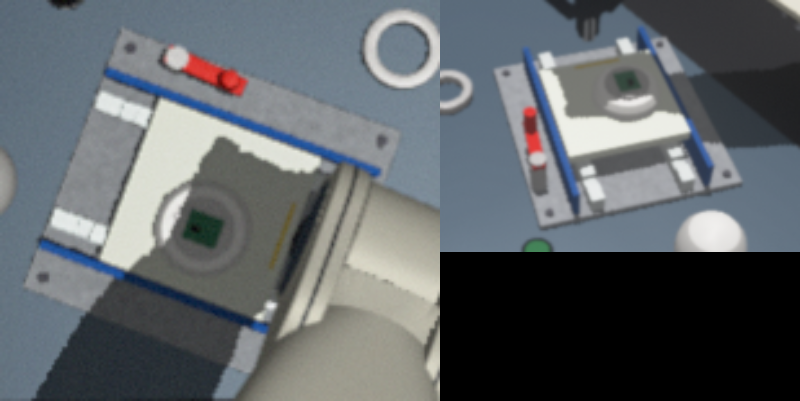

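The fingertips stand behind the middle of the trailing edge, at about (305,230) in the left half of the picture. The board has not moved.

>>> {"method": "move_arm", "body": {
  "targets": [
    [0,0.03,0,0.03,0,0,0],
    [0,0.06,0,0.03,0,0,0],
    [0,0.08,0,0.03,0,0,0],
    [0,0.1,0,0.03,0,0,0],
    [0,0.12,0,0.03,0,0,0],
    [0,0.14,0,0.03,0,0,0],
    [0,0.16,0,0.03,0,0,0],
    [0,0.18,0,0.03,0,0,0],
    [0,0.2,0,0.03,0,0,0],
    [0,0.22,0,0.03,0,0,0]
  ]
}}

```text
t: 4.0
eef_pos: [0.4426, -0.078, 0.0355]
tool_rot: [[0.368, 0.93, -0.0], [0.93, -0.368, -0.0], [-0.0, -0.0, -1.0]]
ft_force: [-0.3, 0.8, 0.1]
finger_gap: -0.0003
grip_force: 0.0
```

>>> {"method": "move_arm", "body": {
  "targets": [
    [0,0.02,0,0,0,0,0],
    [0,0.04,0,0,0,0,0],
    [0,0.06,0,0,0,0,0],
    [0,0.08,0,0,0,0,0],
    [0,0.1,0,0,0,0,0],
    [0,0.12,0,0,0,0,0],
    [0,0.14,0,0,0,0,0],
    [0,0.16,0,0,0,0,0]
  ]
}}

```text
t: 4.8
eef_pos: [0.4497, -0.0601, 0.0355]
tool_rot: [[0.368, 0.93, 0.0], [0.93, -0.368, 0.0], [0.0, -0.0, -1.0]]
ft_force: [0.0, 0.2, 0.2]
finger_gap: 0.0002
grip_force: 0.0
```

```bash
python3 - <<'E'
from h import *
a=camera('top')[195:350,220:390];b=camera('scene')[130:270,220:420]
a=cv2.resize(a,(440,401));b=cv2.resize(b,(360,252))
o=np.zeros((401,800,3),np.uint8);o[:,:440]=a;o[:252,440:]=b;cv2.imwrite('pics/c.png',o)
s=sensors.state();print(s['ft_force'],s['eef_pos'])
E
```

```text
[-1.42169792  0.01953569  0.01735403] [ 0.44969587 -0.06000372  0.03548907]
```

View pics/c.png

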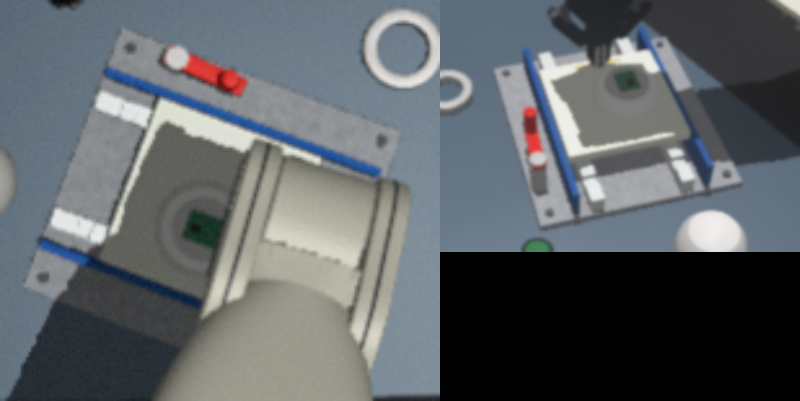

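The board looks unmoved, with its front corner still near (155,98), and the force is about zero. I'll check where the fingers actually are.

```bash
python3 - <<'E'
from h import *
n='scene';p=camera_params(n);s=sensors.state()
def proj(X):
    q=(np.array(X)-p['position'])@np.array(p['orientation']);q=q*[1,-1,-1]
    K=np.array([[p['fx'],0,p['cx']],[0,p['fy'],p['cy']],[0,0,1.]])
    return cv2.projectPoints(q.reshape(1,3),np.zeros(3),np.zeros(3),K,np.array(p['dist_coeffs'],float))[0].ravel()
im=camera(n);t=s['eef_pos'];x0,y0=260,110
o=cv2.resize(im[y0:y0+110,x0:x0+145],None,fx=5.4,fy=5.4,interpolation=cv2.INTER_CUBIC)
f=lambda X:tuple(int(v) for v in (proj(X)-[x0,y0])*5.4)
cv2.circle(o,f(t),4,(0,0,255),-1);cv2.circle(o,f([.4425,-.077,.052]),4,(0,255,0),-1)
ex=np.array([.367,.930,0]);cv2.circle(o,f(np.array([.4425,-.077,.052])+.15*ex),4,(255,0,0),-1)
cv2.imwrite('pics/d.png',o);cv2.imwrite('pics/_s.png',im);print(s['joints'],t)
E
```

```text
[-3.18029651e-01  2.17830105e-01 -4.99716056e-01  8.53206894e-01
  7.21888825e-05  1.62892172e+00] [ 0.44969587 -0.06000372  0.03548907]
```

View pics/d.png

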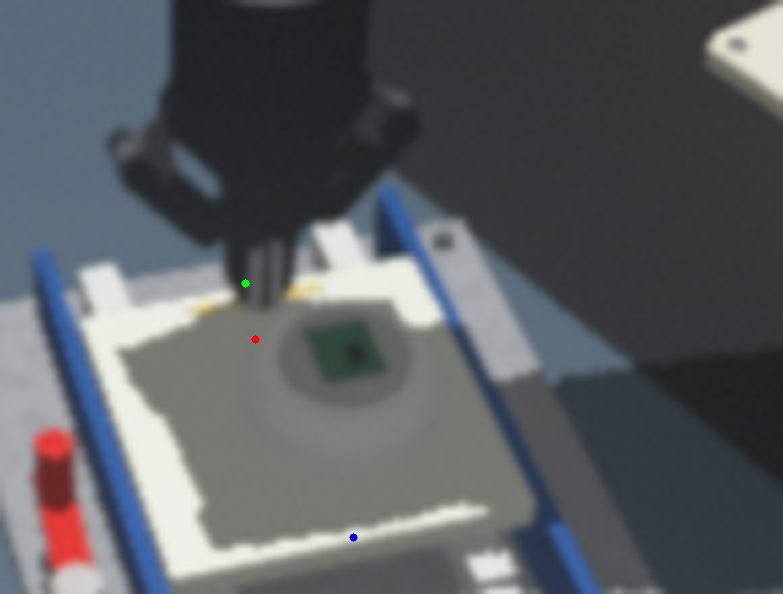

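The fingertips appear over the board at crop (262,305), about 20 mm past its trailing edge at (247,286), with no force. I'll back off, raise and check the true tip height against the reported TCP.

>>> {"method": "move_arm", "body": {
  "targets": [
    [0,-0.2,0,0,0,0,0],
    [0,-0.4,0,0,0,0,0],
    [0,-0.4,0,-0.4,0,0,0],
    [0,-0.4,0,-0.6,0,0,0],
    [0,-0.4,0,-0.6,0,0,0]
  ]
}}

```text
t: 5.45
eef_pos: [0.4336, -0.106, 0.1105]
tool_rot: [[0.368, 0.93, 0.005], [0.93, -0.368, -0.002], [-0.0, 0.006, -1.0]]
ft_force: [0.1, 0.1, 1.0]
finger_gap: 0.0001
grip_force: 0.0
```

```bash
cat >> h.py <<'E'
def proj(n,X):
    p=camera_params(n);q=(np.array(X)-p['position'])@np.array(p['orientation']);q=q*[1,-1,-1]
    K=np.array([[p['fx'],0,p['cx']],[0,p['fy'],p['cy']],[0,0,1.]])
    return cv2.projectPoints(q.reshape(1,3),np.zeros(3),np.zeros(3),K,np.array(p['dist_coeffs'],float))[0].ravel()
E
python3 - <<'E'
from h import *
s=sensors.state();im=camera('scene');t=s['eef_pos'];x0,y0=260,60
o=cv2.resize(im[y0:y0+130,x0:x0+145],None,fx=4.6,fy=4.6,interpolation=cv2.INTER_CUBIC)
for dz,c in((-.008,(0,0,255)),(.011,(0,255,0)),(.065,(255,0,0))):
    cv2.circle(o,tuple(int(v) for v in (proj('scene',t+[0,0,dz])-[x0,y0])*4.6),4,c,-1)
cv2.imwrite('pics/e.png',o);print(t,s['finger_gap'],s['ft_force'])
E
```

```text
[ 0.43359777 -0.10598317  0.11052152] 0.00010046017908944009 [0.14506485 0.11151294 1.02551872]
```

View pics/e.png

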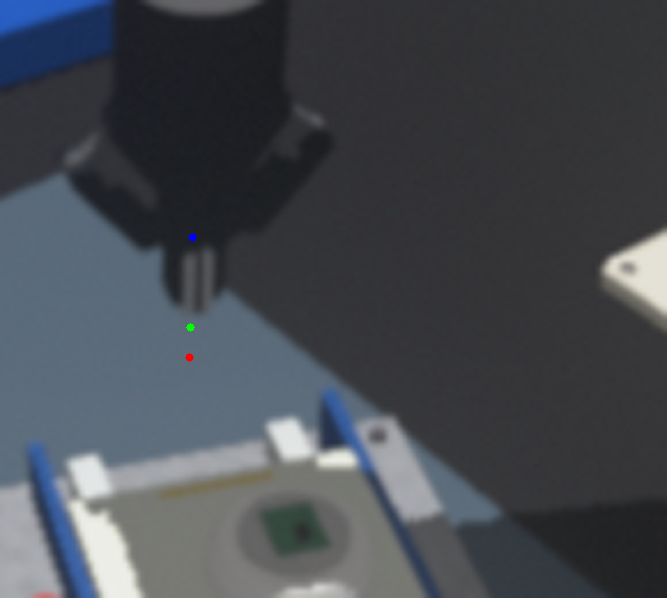

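The shut fingertips sit at crop (195,312) and the projected nominal tip at (189,357). So the real tips are about 20–27 mm higher than the TCP figure implies. I'll descend further, feeling for contact.

>>> {"method": "move_arm", "body": {
  "targets": [
    [0,0,0,0.3,0,0,0],
    [0,0,0,0.6,0,0,0],
    [0,0,0,0.65,0,0,0],
    [0,0,0,0.68,0,0,0],
    [0,0,0,0.7,0,0,0],
    [0,0,0,0.72,0,0,0],
    [0,0,0,0.72,0,0,0]
  ]
}}

```text
t: 6.2
eef_pos: [0.4324, -0.1051, 0.0217]
tool_rot: [[0.368, 0.93, 0.001], [0.93, -0.368, -0.001], [-0.0, 0.001, -1.0]]
ft_force: [0.5, 0.8, -0.2]
finger_gap: -0.0002
grip_force: 0.0
```

>>> {"method": "move_arm", "body": {
  "targets": [
    [0,0,0,0.02,0,0,0],
    [0,0,0,0.04,0,0,0],
    [0,0,0,0.06,0,0,0],
    [0,0,0,0.08,0,0,0],
    [0,0,0,0.08,0,0,0]
  ]
}}

```text
t: 6.7
eef_pos: [0.4317, -0.1048, 0.0111]
tool_rot: [[0.368, 0.93, -0.001], [0.93, -0.368, 0.0], [0.0, -0.001, -1.0]]
ft_force: [-0.0, -0.1, 0.6]
finger_gap: -0.0002
grip_force: 0.0
```

```bash
python3 - <<'E'
from h import *
s=sensors.state();im=camera('scene');t=s['eef_pos'];x0,y0=260,110
o=cv2.resize(im[y0:y0+100,x0:x0+145],None,fx=5.4,fy=5.4,interpolation=cv2.INTER_CUBIC)
cv2.imwrite('pics/f.png',o);print(t,s['ft_force'])
E
```

```text
[ 0.43170752 -0.104827    0.01113471] [-0.04889285 -0.05697477  0.59785416]
```

View pics/f.png

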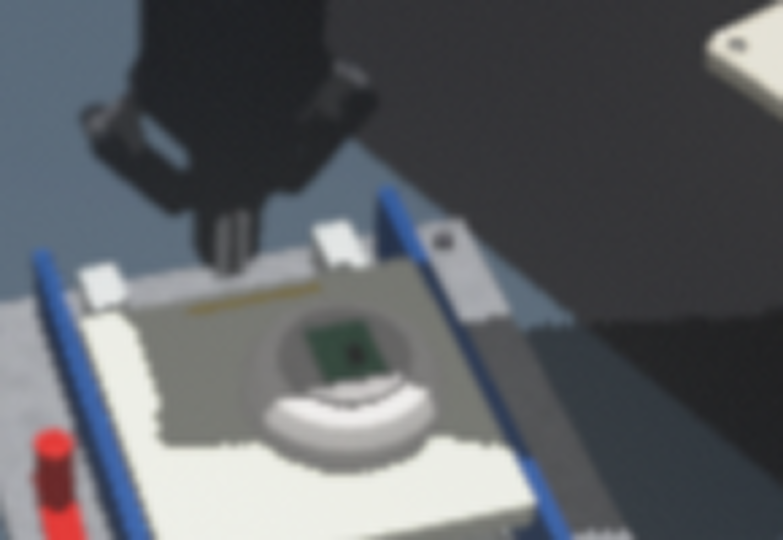

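The tips are still clear of the plate at crop (228,272), although the nominal tip would be inside it. So the tool really is shorter than stated. I'll work out the tip height.

```bash
python3 - <<'E'
from h import *
ex=np.array([.367,.930,0])
for t,px in(([.4317,-.1048,.0111],(302.2,160.4)),([.4497,-.06,.0355],(308.5,166.5)),([.4336,-.106,.1105],(302.4,127.8))):
  o,d=ray('scene',[px]);d=d[0]
  for k in(0,.008,.011):
    q=np.array(t)+k*ex; l=((q-o)[:2]@d[:2])/(d[:2]@d[:2]);p=o+l*d;print(k,np.round((p-q)*1000,1),'tip z',round(p[2]*1000,1))
E
```

```text
0 [-1.1  0.9 21. ] tip z 32.1
0.008 [ 0.8 -0.6 28.1] tip z 39.2
0.011 [ 1.5 -1.2 30.7] tip z 41.8
0 [-1.7  1.4 20.8] tip z 56.3
0.008 [ 0.2 -0.2 27.9] tip z 63.4
0.011 [ 0.9 -0.8 30.6] tip z 66.1
0 [-1.6  1.3 20.8] tip z 131.3
0.008 [ 0.3 -0.2 26.9] tip z 137.4
0.011 [ 0.9 -0.8 29.2] tip z 139.7
```

>>> {"method": "move_arm", "body": {
  "targets": [
    [0,0,0,0.03,0,0,0],
    [0,0,0,0.06,0,0,0],
    [0,0,0,0.08,0,0,0],
    [0,0,0,0.08,0,0,0]
  ]
}}

```text
t: 7.15
eef_pos: [0.4317, -0.1048, 0.0015]
tool_rot: [[0.368, 0.93, -0.001], [0.93, -0.368, 0.0], [0.0, -0.001, -1.0]]
ft_force: [0.0, 0.6, -0.4]
finger_gap: 0.0002
grip_force: 0.0
```

>>> {"method": "move_arm", "body": {
  "targets": [
    [0,0.03,0,0,0,0,0],
    [0,0.06,0,0,0,0,0],
    [0,0.08,0,0,0,0,0],
    [0,0.1,0,0,0,0,0],
    [0,0.12,0,0,0,0,0],
    [0,0.14,0,0,0,0,0],
    [0,0.16,0,0,0,0,0],
    [0,0.18,0,0,0,0,0],
    [0,0.2,0,0,0,0,0],
    [0,0.22,0,0,0,0,0]
  ]
}}

```text
t: 8.15
eef_pos: [0.4417, -0.0805, 0.0019]
tool_rot: [[0.368, 0.93, -0.0], [0.93, -0.368, -0.0], [-0.001, 0.0, -1.0]]
ft_force: [-1.2, -4.4, 0.5]
finger_gap: -0.0002
grip_force: 2.1
```

Contact: about 4.5 N, so the board is sliding.

>>> {"method": "move_arm", "body": {
  "targets": [
    [0,0.02,0,0,0,0,0],
    [0,0.04,0,0,0,0,0],
    [0,0.06,0,0,0,0,0],
    [0,0.08,0,0,0,0,0],
    [0,0.1,0,0,0,0,0],
    [0,0.12,0,0,0,0,0],
    [0,0.14,0,0,0,0,0],
    [0,0.16,0,0,0,0,0],
    [0,0.18,0,0,0,0,0],
    [0,0.2,0,0,0,0,0]
  ]
}}

```text
t: 9.15
eef_pos: [0.4505, -0.0579, 0.0019]
tool_rot: [[0.368, 0.93, -0.0], [0.93, -0.368, -0.0], [-0.0, -0.0, -1.0]]
ft_force: [-1.2, -4.6, 0.5]
finger_gap: 0.0002
grip_force: 2.3
```

```bash
cat > m.py <<'E'
from h import *
im=camera('top');import sys
s=sensors.state();O=np.array([485.4,32.2]);a=np.radians(68.45);R=np.array([[np.cos(a),np.sin(a)],[-np.sin(a),np.cos(a)]])
print('tcp rig',np.round(R@(s['eef_pos'][:2]*1000-O),1),s['eef_pos'][2],s['ft_force'],s['t'])
b=camera('scene')[130:270,200:420]
A=cv2.resize(im[195:350,220:390],(440,401));b=cv2.resize(b,(360,229))
o=np.zeros((401,800,3),np.uint8);o[:,:440]=A;o[:229,440:]=b;cv2.imwrite(sys.argv[1],o)
E
python3 m.py pics/g.png
```

```text
tcp rig [-96.3  -0.7] 0.0018825848828582306 [-0.38080494 -2.32877371  0.38760767] 9.2
```

View pics/g.png

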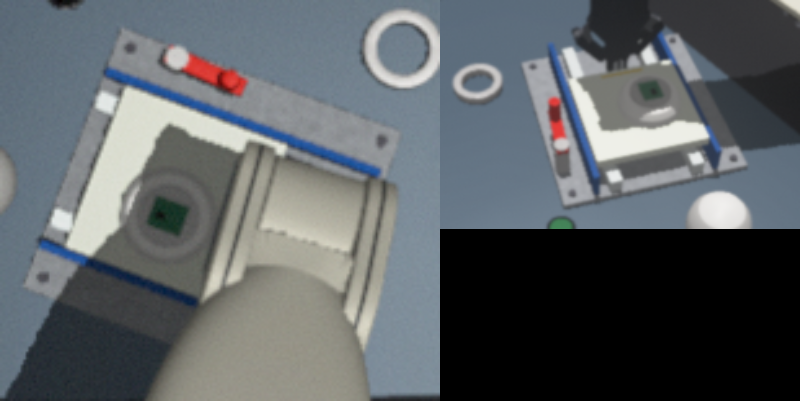

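The board has moved on, with its front corner now at (120,90) and roughly 10 mm to go. I'll continue more slowly.

>>> {"method": "move_arm", "body": {
  "targets": [
    [0,0.01,0,0,0,0,0],
    [0,0.02,0,0,0,0,0],
    [0,0.03,0,0,0,0,0],
    [0,0.04,0,0,0,0,0],
    [0,0.05,0,0,0,0,0],
    [0,0.06,0,0,0,0,0]
  ]
}}

```text
t: 9.85
eef_pos: [0.4531, -0.0513, 0.0019]
tool_rot: [[0.368, 0.93, -0.0], [0.93, -0.368, 0.0], [0.0, -0.0, -1.0]]
ft_force: [-1.9, -3.4, 0.0]
finger_gap: -0.0002
grip_force: 2.1
```

>>> {"method": "move_arm", "body": {
  "targets": [
    [0,0.01,0,0,0,0,0],
    [0,0.02,0,0,0,0,0],
    [0,0.02,0,0,0,0,0]
  ]
}}

```text
t: 10.15
eef_pos: [0.4541, -0.0487, 0.0018]
tool_rot: [[0.367, 0.93, 0.0], [0.93, -0.367, 0.001], [0.001, -0.0, -1.0]]
ft_force: [-0.7, -2.4, -0.3]
finger_gap: 0.0002
grip_force: 0.7
```

>>> {"method": "move_arm", "body": {
  "targets": [
    [0,0.01,0,0,0,0,0],
    [0,0.02,0,0,0,0,0],
    [0,0.02,0,0,0,0,0]
  ]
}}

```text
t: 10.45
eef_pos: [0.4549, -0.0467, 0.0018]
tool_rot: [[0.368, 0.93, -0.0], [0.93, -0.368, 0.0], [0.0, -0.0, -1.0]]
ft_force: [-1.1, -2.6, -0.1]
finger_gap: -0.0
grip_force: 1.5
```

>>> {"method": "move_arm", "body": {
  "targets": [
    [0,0.01,0,0,0,0,0],
    [0,0.02,0,0,0,0,0],
    [0,0.02,0,0,0,0,0]
  ]
}}

```text
t: 10.75
eef_pos: [0.455, -0.046, 0.0019]
tool_rot: [[0.369, 0.93, -0.002], [0.93, -0.369, -0.003], [-0.004, -0.0, -1.0]]
ft_force: [-4.8, -12.7, 2.4]
finger_gap: -0.0001
grip_force: 6.5
```

Hard stop at about 13.6 N. I'll back off, rise, and measure numerically.

>>> {"method": "move_arm", "body": {
  "targets": [
    [0,-0.08,0,0,0,0,0],
    [0,-0.25,0,0,0,0,0],
    [0,-0.4,0,0,0,0,0],
    [0,-0.4,0,-0.4,0,0,0],
    [0,-0.4,0,-0.8,0,0,0],
    [0,-0.4,0,-0.9,0,0,0],
    [0,-0.4,0,-0.9,0,0,0]
  ]
}}

```text
t: 11.45
eef_pos: [0.4395, -0.0896, 0.1119]
tool_rot: [[0.368, 0.93, 0.005], [0.93, -0.368, -0.001], [0.001, 0.005, -1.0]]
ft_force: [0.3, -0.1, -0.1]
finger_gap: -0.0001
grip_force: 0.0
```

>>> {"method": "move_arm", "body": {
  "targets": [
    [0,-0.4,0,0,0,0,0],
    [0,-0.8,0,0,0,0,0],
    [0,-0.8,0,0,0,0,0]
  ]
}}

```text
t: 11.75
eef_pos: [0.401, -0.182, 0.1084]
tool_rot: [[0.372, 0.928, -0.001], [0.928, -0.372, 0.001], [-0.0, -0.002, -1.0]]
ft_force: [-0.6, -0.1, -0.5]
finger_gap: 0.0001
grip_force: 0.0
```

```bash
python3 - <<'E'
from h import *
O=np.array([485.4,32.2]);a=np.radians(68.45);R=np.array([[np.cos(a),np.sin(a)],[-np.sin(a),np.cos(a)]])
im=camera('top');sc=camera('scene');cv2.imwrite('pics/_t.png',im);cv2.imwrite('pics/_s.png',sc)
# leading edge profile along rig x at y=-50..-20, for both views, at z .046 : report gray step
for n,I in(('top',im),('scene',sc)):
  g=cv2.cvtColor(I,cv2.COLOR_BGR2GRAY).astype(np.float32)
  for z in(.046,.052):
    for sgn in(1,-1):
      xs=np.arange(40,110,.5)*sgn;prof=[]
      for x in xs:
        v=[]
        for y in(-40,-30,-20,20,30):
          w=R.T@[x,y]+O;p=proj(n,[w[0]/1e3,w[1]/1e3,z]);v.append(cv2.getRectSubPix(g,(1,1),(float(p[0]),float(p[1])))[0,0])
        prof.append(v)
      d=-np.diff(np.array(prof)[::4],axis=0);print(n,z,'edge x',xs[::4][d.argmax(0)],d.max(0).round())
s=sensors.state();print(R@(s['eef_pos'][:2]*1e3-O),s['eef_pos'])
E
python3 m.py pics/h.png
```

```text
top 0.046 edge x [76. 74. 76. 74. 74.] [58. 54. 47. 63. 49.]
top 0.046 edge x [-72. -72. -72. -72. -72.] [43. 37. 50. 76. 67.]
top 0.052 edge x [74. 74. 74. 74. 74.] [54. 57. 58. 66. 61.]
top 0.052 edge x [-88. -72. -72. -72. -72.] [40. 39. 47. 81. 69.]
tcp rig [-2.262e+02  1.000e-01] 0.10872784564450445 [-0.04789611  0.02577155 -0.30611036] 11.9Traceback (most recent call last):
  File "<stdin>", line 13, in <module>
  File "h.py", line 11, in proj
    p=camera_params(n);q=(np.array(X)-p['position'])@np.array(p['orientation']);q=q*[1,-1,-1]
ValueError: time passes only in moves, steps and waits
```

View pics/h.png

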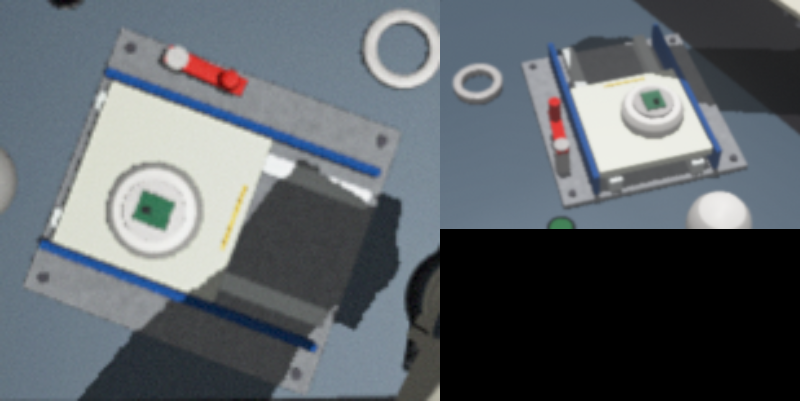

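The board now sits flush between the walls, measured at rig x about +1, and the catch is still open with its pin at (230,78). Next I go to the outer side of the pin.

>>> {"method": "move_arm", "body": {
  "targets": [
    [0,0.4,0.3,0,0,0,0],
    [0,0.8,0.6,0,0,0,0],
    [0,0.86,0.61,0,0,0,0],
    [0,0.86,0.61,0,0,0,0]
  ]
}}

```text
t: 12.35
eef_pos: [0.5112, -0.106, 0.109]
tool_rot: [[0.363, 0.932, -0.0], [0.932, -0.363, 0.001], [0.001, -0.001, -1.0]]
ft_force: [-0.7, -0.3, -0.2]
finger_gap: -0.0004
grip_force: 0.0
```

>>> {"method": "move_arm", "body": {
  "targets": [
    [0,0.4,0.3,0,0,0,0],
    [0,0.8,0.6,0,0,0,0],
    [0,0.86,0.61,0,0,0,0],
    [0,0.86,0.61,0,0,0,0],
    [0,0.86,0.61,0,0,0,0]
  ]
}}

```text
t: 12.85
eef_pos: [0.6142, -0.0392, 0.109]
tool_rot: [[0.365, 0.931, -0.002], [0.931, -0.365, 0.0], [-0.0, -0.002, -1.0]]
ft_force: [-0.0, 0.8, -0.4]
finger_gap: -0.0
grip_force: 0.0
```

```bash
cat > q.py <<'E'
from h import *
O=np.array([485.4,32.2]);a=np.radians(68.45);R=np.array([[np.cos(a),np.sin(a)],[-np.sin(a),np.cos(a)]])
s=sensors.state();print(np.round(R@(s['eef_pos'][:2]*1e3-O),1),s['eef_pos'][2],(R@s['ft_force'][:2]).round(1),s['t'])
im=camera('top');hs=cv2.cvtColor(im,cv2.COLOR_BGR2HSV);m=cv2.inRange(hs,(0,130,60),(8,255,255));m[:190]=0;m[300:]=0;m[:,:240]=0;m[:,350:]=0
k=max(cv2.findContours(m,0,1)[0],key=cv2.contourArea,default=None)
if k is not None:
  w=(onz('top',k.reshape(-1,2),.06)[:,:2]*1e3-O)@R.T;print('red rig min',w.min(0).round(),'max',w.max(0).round(),cv2.contourArea(k))
E
python3 q.py
```

```text
[ -19.1 -146. ] 0.10899318778355728 [0.7 0.3] 12.85
```

>>> {"method": "move_arm", "body": {
  "targets": [
    [0,0,0,0.3,0,0,0],
    [0,0,0,0.5,0,0,0],
    [0,0,0,0.59,0,0,0],
    [0,0,0,0.59,0,0,0],
    [0,0,0,0.59,0,0,0]
  ]
}}

```text
t: 13.4
eef_pos: [0.6151, -0.0409, 0.0402]
tool_rot: [[0.368, 0.93, 0.001], [0.93, -0.368, -0.0], [0.0, 0.001, -1.0]]
ft_force: [0.2, 0.2, 0.5]
finger_gap: -0.0002
grip_force: 0.0
```

>>> {"method": "move_arm", "body": {
  "targets": [
    [0,0,-0.04,0,0,0,0],
    [0,0,-0.08,0,0,0,0],
    [0,0,-0.12,0,0,0,0],
    [0,0,-0.15,0,0,0,0],
    [0,0,-0.18,0,0,0,0],
    [0,0.005,-0.21,0,0,0,0],
    [0,0.015,-0.24,0,0,0,0]
  ]
}}

```text
t: 14.1
eef_pos: [0.5887, -0.0282, 0.0392]
tool_rot: [[0.368, 0.93, 0.0], [0.93, -0.368, -0.0], [-0.0, 0.0, -1.0]]
ft_force: [0.8, -0.9, -0.2]
finger_gap: 0.0001
grip_force: 0.7
```

```bash
python3 q.py
```

```text
[ -18.2 -118.3] 0.039208008759303886 [-0.5 -1.1] 14.1
```

>>> {"method": "move_arm", "body": {
  "targets": [
    [0,0.01,-0.03,0,0,0,0],
    [0,0.025,-0.06,0,0,0,0],
    [0,0.045,-0.09,0,0,0,0],
    [0,0.065,-0.12,0,0,0,0],
    [0,0.085,-0.145,0,0,0,0],
    [0,0.11,-0.17,0,0,0,0],
    [0,0.135,-0.195,0,0,0,0],
    [0,0.165,-0.22,0,0,0,0]
  ]
}}

```text
t: 14.95
eef_pos: [0.5714, 0.0003, 0.0391]
tool_rot: [[0.368, 0.93, 0.0], [0.93, -0.368, -0.0], [-0.0, 0.0, -1.0]]
ft_force: [1.9, -1.0, -1.0]
finger_gap: 0.0001
grip_force: 0.8
```

```bash
python3 q.py
```

```text
[  1.9 -91.7] 0.03907871617113496 [-0.2 -2.1] 14.95
```

>>> {"method": "move_arm", "body": {
  "targets": [
    [0,0,0.08,0,0,0,0],
    [0,-0.15,0.1,0,0,0,0],
    [0,-0.32,0.1,0,0,0,0],
    [0,-0.32,-0.1,0,0,0,0],
    [0,-0.32,-0.2,0,0,0,0],
    [0,-0.32,-0.2,0,0,0,0]
  ]
}}

```text
t: 15.6
eef_pos: [0.5341, -0.0264, 0.0392]
tool_rot: [[0.367, 0.93, -0.001], [0.93, -0.367, 0.0], [0.0, -0.001, -1.0]]
ft_force: [0.1, 1.1, -0.3]
finger_gap: -0.0002
grip_force: 0.0
```

```bash
python3 q.py; python3 - <<'E'
from h import *
im=camera('scene');hs=cv2.cvtColor(im,cv2.COLOR_BGR2HSV);m=cv2.inRange(hs,(0,130,60),(8,255,255))|cv2.inRange(hs,(174,130,60),(180,255,255));m[:150]=0
O=np.array([485.4,32.2]);a=np.radians(68.45);R=np.array([[np.cos(a),np.sin(a)],[-np.sin(a),np.cos(a)]])
for k in cv2.findContours(m,0,1)[0]:
  if cv2.contourArea(k)>20:
    k=k.reshape(-1,2);t=k[k[:,1]<=k[:,1].min()+3].mean(0);print('pin top px',t,'rig',((onz('scene',[t],.084)[:,:2]*1e3-O)@R.T).round(1),k.min(0),k.max(0))
E
```

```text
[-36.6 -66.8] 0.039205461879230706 [1.  0.3] 15.6
pin top px [289.77777778 195.44444444] rig [[  2.7 -70.1]] [277 194] [295 217]
```

>>> {"method": "move_arm", "body": {
  "targets": [
    [0,0.06,0,0,0,0,0],
    [0,0.12,0,0,0,0,0],
    [0,0.16,0,0,0,0,0],
    [0,0.2,0,0,0,0,0],
    [0,0.23,-0.01,0,0,0,0],
    [0,0.26,-0.02,0,0,0,0],
    [0,0.29,-0.03,0,0,0,0],
    [0,0.32,-0.03,0,0,0,0],
    [0,0.35,-0.035,0,0,0,0]
  ]
}}

```text
t: 16.6
eef_pos: [0.5469, 0.0139, 0.0392]
tool_rot: [[0.368, 0.93, 0.0], [0.93, -0.368, 0.0], [0.0, 0.0, -1.0]]
ft_force: [-2.0, 0.2, 0.6]
finger_gap: -0.0002
grip_force: 0.9
```

>>> {"method": "move_arm", "body": {
  "targets": [
    [0,0.02,0,0,0,0,0],
    [0,0.04,0,0,0,0,0],
    [0,0.05,0,0,0,0,0]
  ]
}}

```text
t: 16.9
eef_pos: [0.549, 0.0194, 0.0392]
tool_rot: [[0.368, 0.93, 0.0], [0.93, -0.368, -0.0], [0.0, 0.0, -1.0]]
ft_force: [-2.5, -3.0, 0.7]
finger_gap: 0.0
grip_force: 2.2
```

```bash
python3 q.py
```

```text
[ 11.5 -63.9] 0.039153064941517025 [-3.7  1.2] 16.9
```

Force is rising near the stop, so I'll nudge a little more.

>>> {"method": "move_arm", "body": {
  "targets": [
    [0,0.01,0,0,0,0,0],
    [0,0.02,0,0,0,0,0],
    [0,0.02,0,0,0,0,0],
    [0,0.02,0,0,0,0,0]
  ]
}}

```text
t: 17.35
eef_pos: [0.549, 0.0196, 0.0391]
tool_rot: [[0.369, 0.929, -0.001], [0.929, -0.369, -0.003], [-0.004, 0.0, -1.0]]
ft_force: [-5.0, -11.0, 2.5]
finger_gap: -0.0001
grip_force: 5.9
```

>>> {"method": "move_arm", "body": {
  "targets": [
    [0,-0.1,0,0,0,0,0],
    [0,-0.25,0,0,0,0,0],
    [0,-0.25,0,-0.4,0,0,0],
    [0,-0.25,0,-0.8,0,0,0],
    [0,-0.6,0,-0.9,0,0,0],
    [0,-0.9,0,-0.9,0,0,0],
    [0,-0.9,0,-0.9,0,0,0],
    [0,-0.9,0,-0.9,0,0,0]
  ]
}}

```text
t: 18.15
eef_pos: [0.5099, -0.0796, 0.1473]
tool_rot: [[0.369, 0.929, 0.001], [0.929, -0.369, 0.001], [0.001, 0.001, -1.0]]
ft_force: [0.8, -0.2, -1.2]
finger_gap: -0.0
grip_force: 0.0
```

```bash
python3 q.py; python3 - <<'E'
from h import *
im=camera('scene');cv2.imwrite('pics/_s2.png',im);hs=cv2.cvtColor(im,cv2.COLOR_BGR2HSV);m=cv2.inRange(hs,(0,130,60),(8,255,255))|cv2.inRange(hs,(174,130,60),(180,255,255));m[:150]=0
O=np.array([485.4,32.2]);a=np.radians(68.45);R=np.array([[np.cos(a),np.sin(a)],[-np.sin(a),np.cos(a)]])
for k in cv2.findContours(m,0,1)[0]:
  if cv2.contourArea(k)>20:
    k=k.reshape(-1,2);t=k[k[:,1]<=k[:,1].min()+3].mean(0);print('pin top px',t,'rig',((onz('scene',[t],.084)[:,:2]*1e3-O)@R.T).round(1),k.min(0),k.max(0))
E
```

```text
[-95.  -63.9] 0.14727725421552088 [ 0.1 -0.8] 18.15
red rig min [  22. -102.] max [ 38. -48.] 120.5
pin top px [297.         204.44444444] rig [[ 30.5 -62.3]] [279 203] [303 221]
```

The catch is on its stop, with the pin at rig (30.5, -62.3), and the arm is clear.

```bash
python3 -c "
from workcell import arm
print(arm.finish_job())"
```

```text
the job is handed in; nothing more can be done
None
```

I handed the job in at about 18 s: the carrier hit a hard stop at the notches (about rig x +1 mm), the catch turned across it to its stop (about 1.57 rad), and I kept clear of the dome, lens and ring; no verdict came back.

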